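Hold the cane foot hole-up over the white pot

TASK

The square cast cane foot lying on the table has a blind hole in only one of its ends. Find that end by look or feel, turn the foot so the hole points straight up, and finish still holding it in the gripper, steady and upright, a little above the mouth of the white ceramic pot and centred over it, touching neither the pot nor anything else, ready for me to drop the cane in. Do not put it down or let go at the end, and leave the white pot, the grey pots and the hand fork where they are.

Things in the scene. Friction and masses are not known exactly. Their poses are not given: they have to be found in the camera images.
- foot: cane foot: plain grey cast block, about 0.3 kg, 80 mm long, 46 x 46 mm square, lying on its side on the table at the start, pointing any way. Origin at the block's centre (23 mm above the table at the start). Its x axis runs along its length towards the end with the blind hole (round, 27 mm across, 50 mm deep, central); the other end is solid and flat
- white_pot: open round white ceramic pot, 120 mm high, 140 mm across its rim, about 0.9 kg, standing loose and upright on the table to one side; origin at the centre of its underside
- white_pot_rim (a point): centre of the white pot's mouth, level with its rim, 120 mm above the table; z up
- pot_stack: stack of four nested grey plastic pots (one loose piece), 165 mm high, 110 mm across, on the other side from the white pot (the two sides swap); origin at the centre of its underside. Leave alone
- fork: hand fork with a turned wooden handle and three steel tines, 290 mm long, lying loose at the left of the table along its own x (tines to +x, handle to -x), origin on the table under the join of handle and tines. Leave alone
- kneeler: fixed hard silicone kneeling block, 150 x 360 x 35 mm, beyond the work area at the far side of the table; origin at the centre of its underside. Leave alone, like the fixed toolbox (390 x 210 mm, 208 mm high with its handle) at the right-hand end of the table, 0.53 m and more to the right of the robot and 0.44 m or more ahead
There are look-alikes about, which are no part of the job. Of the things that look like the foot, take the one that is nearest to the robot's base at the start.

How it is judged:
By the outcome, as a careful person would: the job done as asked, in the order asked, and still so for the second after the job is handed in, while the arm keeps its last pose, push and grip.
It also fails if it takes over 70 s, if anything falls off the work surface, if the arm or the gripper's body presses on something with over 40 N, if the wrist force passes 120 N, or if a joint passes its speed limit or range.

ROBOT

A 7-joint arm with a two-finger parallel gripper is mounted at the origin on the work surface. World frame = base frame: x ahead of the robot, y to its left, z up, the work surface at z = 0. Lengths are in mm, angles in rad, forces in N, time in s.
With the tool pointing down it reaches from about 400 to 875 mm from the base axis. Payload 4.4 kg.
Tool frame: the origin (TCP) lies midway between the tips of the shut fingers; the grasp point (between the pads) lies 19 mm behind it; z points along the fingers, y is the line along which they close (so a half turn about z gives the same grasp; the last joint's range is limited). The gripper opens to 85 mm and grips with 20 to 120 N. Pads are 22 mm wide; open, the fingers measure 114 mm over their backs; the gripper's body (76 mm by 85 mm) begins 54 mm behind the grasp point. The pads swing forward as they close: fully open they stand 13 mm farther back than shut.
Start: joints at [-1.379, 0.628, 0.038, 1.517, -0.027, 0.996, -0.02], TCP at [165.694, 628.541, 192.113] pointing down, gripper open.
Joint ranges: [-3.06, 3.06], [-0.37, 2.12], [-1.25, 1.32], [0.18, 2.47], [-1.1, 4.24], [0.23, 1.98], [-2.94, 2.94]. Speed limits (rad/s): [2.57, 2.57, 3.14, 3.14, 3.14, 3.14, 3.14].

INTERFACE

Orientations are given as [roll, pitch, yaw] about the fixed x, y, z axes, in that order (R = Rz(yaw) Ry(pitch) Rx(roll)).
In Python, from cell import readout, optics, order gives the robot as it stands.
- The arm moves only by the shell command python3 -m jog 'ROWS'. ROWS is a JSON object of lists of equal length, an entry for each row: "claw": the opening, from 0 (shut) to 1 (fully open); "xyz": the shift along the tool's x, y, z each as a share of 0.1 m, from -1 to 1, a list of three; "twist": the turn, a rotation vector about the tool's x, y, z each as a share of 180 degrees, from -1 to 1, a list of three. A call has 1 to 12 rows; each row shifts and turns the commanded pose from where the row before left it, along the tool's axes as they then stand; what a row does not reach is not made up. A row lasts 1/8 s, in which the tool goes at most 62.5 mm and 10.7 degrees, less where a joint would pass 70% of its speed; a pose out of reach is approached as far as the arm can. A call with a number of a shift or a turn outside -1 to 1 is refused whole. A call with a gripper value outside its range is refused whole. The fingers move at their own pace and stop on an object; the grip force is fixed at half the most. Time passes only in rows, so rows that do not move let the fingers close. It gives the time, the measured TCP pose, the force, the opening and the grip force at its end, in the units of the state.
- readout.read_state(): the state, without advancing time (a new reading comes with each control period).
- optics.get_image(name): name is "scene" or "top"; returns a dict with "color" (420x560x3 uint8, red, green, blue), "fovy" (degrees; the focal length in pixels is half the picture's height over the tangent of half this angle, whatever the lens; pixels are square), "cx", "cy" (the principal point, pixels), "view" (4x4, takes a point from world to camera coordinates). Camera axes: x right, y up, looking along -z (the intrinsics and any distortion apply to the point x, -y, -z); pixel columns grow to the right and rows downward; lengths in mm; the calibration is good to about 2 mm. A picture is of the moment at which its call begins. There is no depth.
- order.finish_job(): hands the job in; it is judged then, once.
Trained networks look in the newest picture that a camera, given by its name, has taken for a name from the list of things; names that differ only in an ending like _2 or _b are one class to them, and where a whole thing is asked for, a point or a joint stands for the part that bears it (a point fixed in the world has none). Each returns a list of dicts, best first, with "score" (0 to 1); they miss things now and then, are a little off and sometimes report something else, mostly with a low value. They report only what shows in the picture. A call takes as long as a camera call. They do not tell look-alikes from the thing itself.
- optics.boxes_of(camera, label): "rect" ([left, top, width, height] in pixels, round what is visible of it).
The state is a dict: "clock": time; "qpos": joint angles; "qd": joint speeds; "tau": joint torques, N m; "eef_pos": TCP position; "tool_rot": TCP orientation; "force": force on the tool from outside, world axes, zero at the start; "torque": the same for the moment, N m; "width": finger opening in mm; "gripper_force": force on a finger pad.
Only numpy, scipy, OpenCV 4.12 (cv2) and the standard library are available. Lean on these libraries where they do the work, as an engineer would, in place of code of your own. Each camera call takes 0.05 s, during which the arm holds its last target. There are 200 camera calls.

## Working session

There is one attempt and no reset: what is moved stays moved. The work goes in short steps, Python scripts to look and compute and a shell command to move; the robot and the scene stay as the last step left them, time stands still between calls to the robot, and variables do not carry over. Pictures are saved under pics/ and viewed, at most 10 in all, crops included, and the job is handed in when it is done.

```bash
ls; mkdir -p pics
cat > h.py <<'E'
import numpy as np,cv2
from cell import readout,optics,order
def get(n,save=None):
    d=optics.get_image(n)
    if save: cv2.imwrite('pics/'+save,d['color'][:,:,::-1])
    return d
def ray(d,u,v):
    f=d['color'].shape[0]/2/np.tan(np.radians(d['fovy'])/2)
    V=np.array(d['view']);R=V[:3,:3];c=-R.T@V[:3,3]
    return c,R.T@np.array([(u-d['cx'])/f,-(v-d['cy'])/f,-1])
def at(d,u,v,z):
    c,r=ray(d,u,v);return c+r*(z-c[2])/r[2]
def proj(d,p):
    f=d['color'].shape[0]/2/np.tan(np.radians(d['fovy'])/2)
    V=np.array(d['view']);q=V[:3,:3]@np.array(p)+V[:3,3]
    return np.array([d['cx']+f*q[0]/-q[2],d['cy']-f*q[1]/-q[2]])
E
python3 - <<'E'
from h import *
np.set_printoptions(precision=1,suppress=True)
print(readout.read_state())
for n in('top','scene'):
    d=get(n,n+'1.png');print(n,d['fovy'],d['cx'],d['cy'],np.array(d['view']).tolist(),[k for k in d])
    for l in('foot','white_pot','pot_stack','fork','kneeler'):
        for b in optics.boxes_of(n,l)[:5]:
            r=b['rect'];u,v=r[0]+r[2]/2,r[1]+r[3]/2
            print(l,round(b['score'],2),np.round(r),at(d,u,v,23))
E
```

```text
pics
{'clock': 0.0, 'qpos': array([-1.4,  0.6,  0. ,  1.5, -0. ,  1. , -0. ]), 'qd': array([ 0., -0., -0.,  0., -0.,  0., -0.]), 'tau': array([  0. , -56.3,   1.2, -19.3,   0. ,   0. ,  -0. ]), 'eef_pos': array([165.5, 627.9, 191.2]), 'tool_rot': array([-3.1,  0. ,  2.9]), 'force': array([-0.3, -0.6, -0.3]), 'torque': array([ 0., -0.,  0.]), 'gripper_force': 0.0, 'width': 85.0800482012115}
top 43.094927501526655 279.6053226257167 215.04422164716212 [[-0.018569971882058875, -0.9998150326595756, 0.005005658021844236, 96.20170996884123], [0.9965183284812251, -0.018101278577404113, 0.08138528561630919, -620.8068047790339], [-0.08127962318616241, 0.006499552430385069, 0.9966701453705334, -1421.5121822370618], [0.0, 0.0, 0.0, 1.0]] ['color', 'fovy', 'cx', 'cy', 'view']
foot 0.95 [228. 235.  30.  30.] [530.7 184.7  23. ]
foot 0.75 [340. 226.  28.  35.] [ 541.8 -115.9   23. ]
foot 0.6 [230. 189.  28.  27.] [659.4 182.2  23. ]
foot 0.55 [282. 256.  25.  36.] [462.1  47.9  23. ]
white_pot 0.77 [420. 230.  58.  57.] [ 494.3 -372.4   23. ]
pot_stack 0.72 [144. 226.  52.  46.] [537.3 382.6  23. ]
[... 272 characters left out ...]
682, -0.26014810662966514, 0.6228925971528099, 424.2038568857551], [0.5924108995456312, 0.19283363283230398, 0.7822176910222831, -1815.0830580843012], [0.0, 0.0, 0.0, 1.0]] ['color', 'fovy', 'cx', 'cy', 'view']
foot 0.94 [210. 183.  24.  28.] [ 554.  -117.9   23. ]
foot 0.92 [295. 200.  30.  30.] [529.5 189.5  23. ]
foot 0.88 [284. 239.  23.  15.] [665.8 183.   23. ]
foot 0.61 [260. 178.  30.  31.] [479.2  49.4  23. ]
white_pot 0.95 [142. 138.  43.  45.] [ 458.9 -395.8   23. ]
pot_stack 0.62 [345. 189.  38.  57.] [478.9 361.8  23. ]
fork 0.72 [399. 219.  24.  82.] [596.  534.5  23. ]
kneeler 0.64 [139. 223. 127.  72.] [808.1 -76.1  23. ]
kneeler 0.53 [262. 180.  30.  26.] [473.   54.4  23. ]
```

Run:
```python
import cv2,numpy as np
t=cv2.imread('pics/top1.png');s=cv2.imread('pics/scene1.png')
a=cv2.resize(t[165:305,60:500],None,fx=1.8,fy=1.8,interpolation=3)[:290,:800]
b=cv2.resize(s[150:270,200:360],(400,300),interpolation=3)
c=cv2.resize(t[170:305,215:395],(400,300),interpolation=3)
cv2.imwrite('pics/m1.png',np.vstack([a[:, :800] if a.shape[1]>=800 else cv2.copyMakeBorder(a,0,0,0,800-a.shape[1],0),np.hstack([b,c])]))
```

```text
(no output)
```

View pics/m1.png

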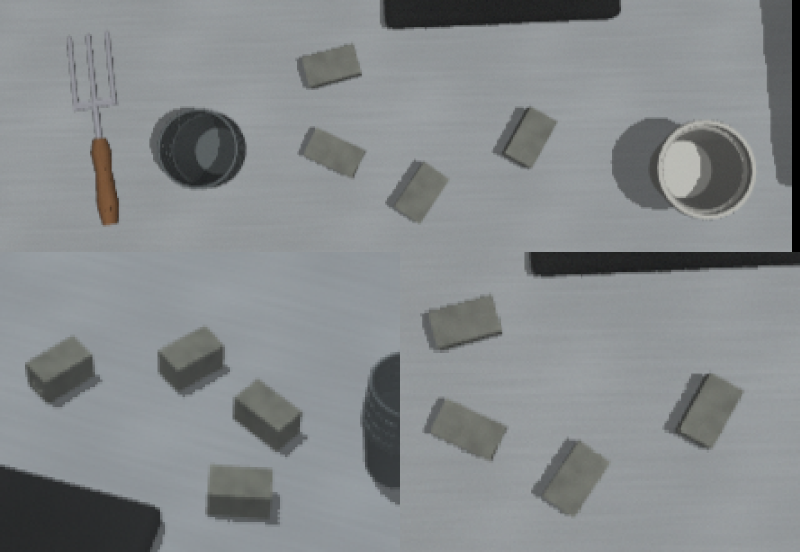

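View pics/scene1.png

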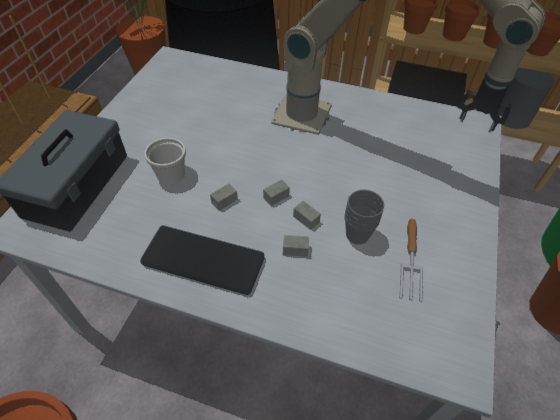

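Run:
```python
from h import *
np.set_printoptions(precision=2,suppress=True)
t=get('top');s=get('scene')
print('cam',ray(t,0,0)[0],ray(s,0,0)[0])
# top face segmentation: brightness/warmth
def seg(d,b):
    x,y,w,h=[int(round(i)) for i in b];p=6
    im=d['color'][y-p:y+h+p,x-p:x+w+p].astype(int)
    m=((im[:,:,0]-im[:,:,2])>0).astype(np.uint8)
    n,l,st,c=cv2.connectedComponentsWithStats(m);k=1+np.argmax(st[1:,4])
    cs,_=cv2.findContours((l==k).astype(np.uint8),0,1)
    return cs[0]+[x-p,y-p],im
b=[282,256,25,36]
c,im=seg(t,b)
print(cv2.contourArea(c),cv2.minAreaRect(c))
w=np.array([at(t,u,v,46)[:2] for u,v in c[:,0]],np.float32);print(cv2.minAreaRect(w),cv2.boxPoints(cv2.minAreaRect(w)))
A=cv2.resize(t['color'][245:305,262:332],None,fx=5.6,fy=5.6,interpolation=3)
B=cv2.resize(s['color'][168:219,246:306],(392,336),interpolation=3)
o=np.hstack([A,B]).astype(float)*1.3
cv2.imwrite('pics/crop.png',o.clip(0,255).astype(np.uint8)[:,:,::-1])
# pot rim at z=120
for d,b in((t,[420,230,58,57]),(s,[142,138,43,45])):
    print('pot',[at(d,b[0]+b[2]/2,b[1]+b[3]/2,z) for z in(60,120)])
```

```text
cam [ 504.89   94.19 1466.82] [1420.51  366.05 1154.38]
475.5 ((293.5384521484375, 271.6922607421875), (17.19570541381836, 29.953811645507812), 33.6900634765625)
((469.1275939941406, 50.699337005615234), (45.63872528076172, 79.36619567871094), 54.949466705322266) [[423.54  54.81]
 [488.51   9.23]
 [514.72  46.59]
 [449.75  92.17]]
pot [array([ 496.38, -360.11,   60.  ]), array([ 496.74, -340.73,  120.  ])]
pot [array([ 492.58, -369.53,   60.  ]), array([ 543.45, -329.21,  120.  ])]
```

View pics/crop.png

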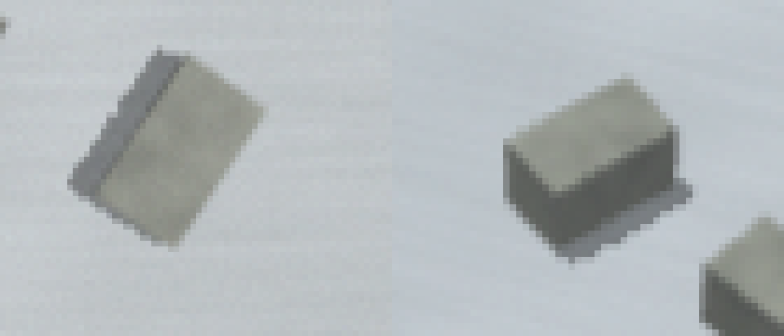

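The four blocks that look like the foot, by their top-picture pixels:
- (243,250), 562 mm from the base
- (354,243), about 555 mm
- (244,202), 684 mm
- (294,272), 472 mm

The one at (294,272) is nearest, so that is the foot. The crop shows its far end (lower left in the scene view) is plain, so the hole is probably in the hidden end, towards −x+y. I'll move over it now.

```bash
python3 -m jog '{"claw":[1,1,1,1,1,1,1,1,1,1,1,1],"xyz":[[-0.39,-0.44,0],[-0.39,-0.44,0],[-0.39,-0.44,0],[-0.39,-0.44,0],[-0.39,-0.44,0],[-0.39,-0.44,0],[-0.39,-0.44,0],[-0.39,-0.44,0],[-0.39,-0.44,0],[-0.39,-0.44,0],[-0.39,-0.44,0],[0,0,0]],"twist":[[0,0,0],[0,0,0],[0,0,0],[0,0,0],[0,0,0],[0,0,0],[0,0,0],[0,0,0],[0,0,0],[0,0,0],[0,0,0],[0,0,0]]}'
python3 -c "
from h import *
s=readout.read_state();print(s)
print(np.degrees(s['tool_rot']),s['qpos'].tolist())"
```

```text
clock: 2.2
eef_pos: [459.2, 45.9, 192.5]
tool_rot: [-3.14, 0.003, 2.874]
force: [0.1, 0.7, -0.0]
width: 85.5
gripper_force: 0.0
{'clock': 2.2, 'qpos': array([-0.25607812,  0.36307654,  0.1256214 ,  2.0261365 , -0.0617493 ,
        0.75406079,  1.20975639]), 'qd': array([-0.07428321, -0.01034788, -0.07502663,  0.03512486, -0.02899985,
        0.01210177, -0.03692711]), 'tau': array([  2.02514961, -37.65555024,   2.62307167, -16.28753722,
         0.29192604,  -0.1252499 ,   0.33899414]), 'eef_pos': array([459.19455181,  45.93178529, 192.45644154]), 'tool_rot': array([-3.14026883e+00,  2.62393281e-03,  2.87416799e+00]), 'force': array([ 0.14209283,  0.74365359, -0.03842726]), 'torque': array([ 0.05968301, -0.00799961, -0.00861083]), 'gripper_force': 0.0, 'width': 85.45007547066768}
[-1.79924150e+02  1.50340276e-01  1.64677695e+02] [-0.2560781185039589, 0.3630765350703511, 0.12562139702795685, 2.0261365010155576, -0.06174930406680366, 0.7540607869554721, 1.2097563870436692]
```

```bash
python3 -m jog '{"claw":[1,1,1,1,1],"xyz":[[-0.008,0.1,0],[0,0,0],[0,0,0.45],[0,0,0.45],[0,0,0]],"twist":[[0,0,0.0547],[0,0,0.0547],[0,0,0],[0,0,0],[0,0,0]]}'
python3 -c "
from h import *
s=readout.read_state()
print(np.degrees(s['tool_rot']),s['qpos'].tolist())
d=get('top');s=get('scene')
A=cv2.resize(d['color'][215:315,222:352],(520,400),interpolation=3)
cv2.imwrite('pics/over.png',A[:,:,::-1])"
```

```text
clock: 2.82
eef_pos: [457.5, 61.2, 100.1]
tool_rot: [-3.137, -0.005, 2.541]
force: [-0.2, -0.2, 0.0]
width: 85.3
gripper_force: 0.0
[-179.7452518    -0.2957393   145.60875678] [-0.308945585047275, 0.5230085603435866, 0.16441602644758532, 2.1161731171838998, -0.16574941288645892, 0.5210282059465932, 0.9490192645663648]
```

View pics/over.png

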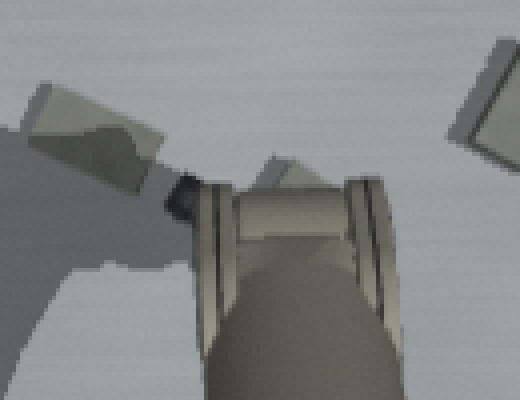

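Blocked view from above (arm over the foot at px ~(296,262)); the pose readings are consistent. I'll correct and go down, then close.

```bash
python3 -m jog '{"claw":[1,1,1,1],"xyz":[[-0.075,-0.02,0.2],[0,0,0.4],[0,0,0.3],[0,0,0]],"twist":[[0,0,0],[0,0,0.004],[0,0,0],[0,0,0]]}'
python3 -m jog '{"claw":[0,0,0,0,0,0],"xyz":[[0,0,0],[0,0,0],[0,0,0],[0,0,0],[0,0,0],[0,0,0]],"twist":[[0,0,0],[0,0,0],[0,0,0],[0,0,0],[0,0,0],[0,0,0]]}'
python3 -c "
from h import *
s=readout.read_state()
print(np.degrees(s['tool_rot']),s['eef_pos'],s['qpos'].tolist())"
```

```text
clock: 3.42
eef_pos: [465.7, 55.0, 12.4]
tool_rot: [-3.141, -0.001, 2.528]
force: [0.0, 0.2, -0.9]
width: 85.4
gripper_force: 0.0
clock: 4.18
eef_pos: [465.4, 54.7, 12.1]
tool_rot: [-3.142, -0.0, 2.527]
force: [-0.1, 0.3, -0.2]
width: 0.1
gripper_force: 0.0
[-1.79995317e+02 -6.30847661e-03  1.44814485e+02] [465.44834891  54.70550086  12.07437565] [-0.24343113469757358, 0.6956268398291742, 0.09796161722139943, 2.1563257280490222, -0.21477052771817662, 0.2986120606375206, 0.9941072247399204]
```

```bash
python3 -c "
from h import *
d=get('top');s=get('scene')
p=readout.read_state()['eef_pos']
print(proj(d,p),proj(s,p))
A=cv2.resize(d['color'][215:315,222:352],(390,300),interpolation=3)
B=cv2.resize(s['color'][150:250,210:340],(390,300),interpolation=3)
cv2.imwrite('pics/shut.png',np.hstack([A,B])[:,:,::-1])"
```

```text
[291.70406616 272.77106237] [277.94707416 193.69666396]
```

View pics/shut.png

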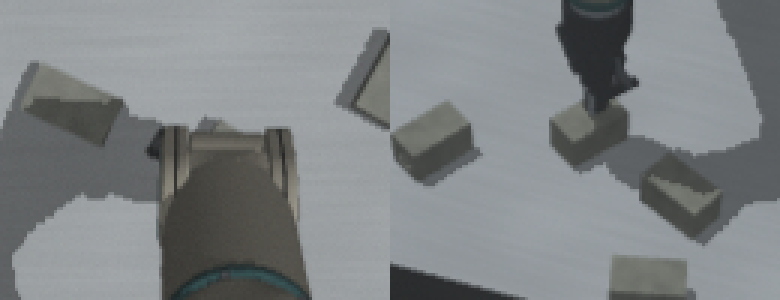

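```bash
python3 -c "
from h import *
np.set_printoptions(precision=1,suppress=True)
d=get('top');s=get('scene')
q=np.array([at(s,u,v,46) for u,v in((263,189.9),(282.4,179.9),(289.3,187.6),(271,197.1))]);print(q,q.mean(0),np.linalg.norm(q-np.roll(q,1,0),axis=1))
for n,c in(('top',d),('scene',s)):
  for b in optics.boxes_of(n,'foot'):
    r=b['rect'];print(n,b['score'],r)
# fiducials: base axis on table
print(proj(d,[0,0,0]),proj(s,[0,0,0]))
"
```

```text
[[494.5  10.   46. ]
 [427.8  57.9  46. ]
 [454.2  91.9  46. ]
 [516.1  46.7  46. ]] [473.2  51.6  46. ] [42.7 82.2 43.1 76.6]
top 0.85 [231.4, 190.8, 27.5, 24.8]
top 0.69 [228.2, 236.7, 32.0, 26.6]
scene 0.9 [212.5, 184.4, 24.1, 26.8]
scene 0.88 [261.9, 183.6, 29.4, 24.1]
scene 0.85 [292.1, 198.7, 31.0, 29.3]
scene 0.63 [284.3, 238.8, 23.4, 16.0]
[315.6 447.3] [301.4 113.7]
```

```bash
python3 -c "
from h import *
s=get('scene');t=get('top')
c=s['color'][145:215,240:320].astype(float)*1.6
cv2.imwrite('pics/z.png',cv2.resize(c.clip(0,255).astype(np.uint8),(640,560),interpolation=3)[:,:,::-1])
p=readout.read_state();print(p['width'],p['gripper_force'],p['eef_pos'])
for z in (12,30,46,60,80): print(z,(proj(s,[465.4,54.7,z])-[240,145])*8)"
```

```text
0.043233150605461124 0.0 [465.4410611   54.72565564  12.03933869]
12 [303.53352757 389.61734414]
30 [304.04420757 362.27680093]
46 [304.50623236 337.54113718]
60 [304.91690589 315.55469251]
80 [305.51422373 283.57577352]
```

View pics/z.png

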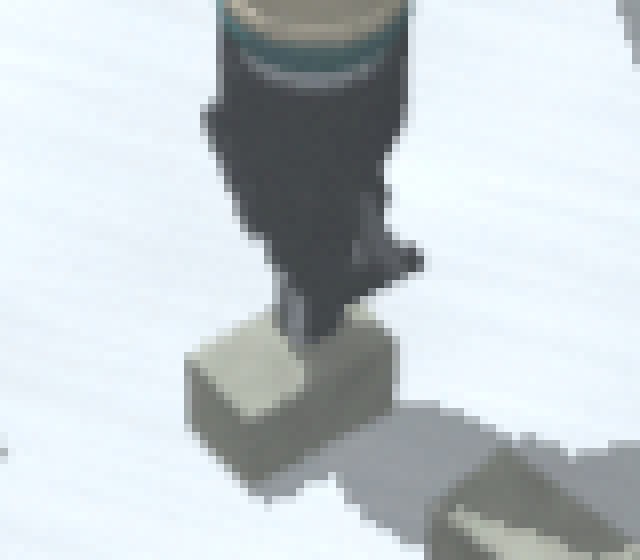

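```bash
python3 -c "
from h import *
s=get('scene')
for z in(192,205,220,235,250): print(z,proj(s,[165.6,628.2,z]))
y=np.array([.239,.971,0])
for k in(-50,50): print(proj(s,np.array([165.6,628.2,205])+k*y))
im=cv2.imread('pics/scene1.png');cv2.imwrite('pics/g.png',cv2.resize(im[70:140,430:550],(800,466),interpolation=3))
"
```

```text
192 [469.89466282 137.56002322]
205 [471.30278335 134.57393149]
220 [472.95253196 131.07543786]
235 [474.62969794 127.51880237]
250 [476.33497048 123.90256347]
[456.58272005 129.09547122]
[486.36394658 140.17934111]
```

View pics/g.png

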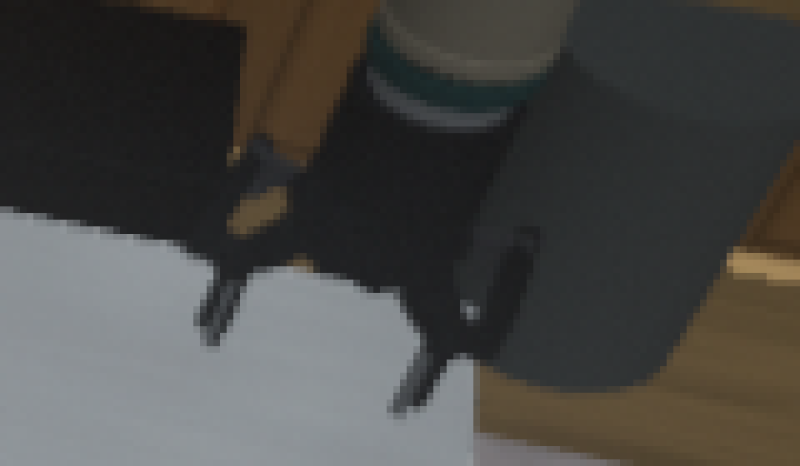

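The start picture shows both fingertips about 35 mm higher than the reported TCP (midpoint at px (476,127), which fits z≈240 where 205 was expected). The shut fingers here stop at the block's top, z≈46, while 12 is reported. The two cameras agree on the foot (471,51), so the reported TCP height is about 35 mm too low. I'll go up, open, and go down further while watching the force.

```bash
python3 -m jog '{"claw":[0,1,1,1,1,1,1,1,1],"xyz":[[0,0,-0.3],[0,0,0],[0,0,0],[0,0,0],[0,0,0],[0,0,0.3],[0,0,0.2],[0,0,0],[0,0,0]],"twist":[[0,0,0],[0,0,0],[0,0,0],[0,0,0],[0,0,0],[0,0,0],[0,0,0],[0,0,0],[0,0,0]]}'
python3 -m jog '{"claw":[1,1,1,1],"xyz":[[0,0,0.1],[0,0,0.08],[0,0,0],[0,0,0]],"twist":[[0,0,0],[0,0,0],[0,0,0],[0,0,0]]}'
python3 -c "
from h import *
s=readout.read_state();print(s['qpos'].tolist())"
```

```text
clock: 5.75
eef_pos: [465.7, 54.7, -7.6]
tool_rot: [3.142, 0.0, 2.527]
force: [0.3, -0.5, 0.8]
width: 85.1
gripper_force: 0.0
clock: 6.25
eef_pos: [465.5, 54.9, -24.4]
tool_rot: [-3.141, -0.001, 2.528]
force: [-0.2, 0.5, -0.3]
width: 85.4
gripper_force: 0.0
[-0.30479547058855444, 0.7805848376288189, 0.19007112649753366, 2.1665395001522088, -0.5849377125339624, 0.2435442196593186, 1.3596531817513167]
```

```bash
python3 -m jog '{"claw":[1,1,0,0,0,0,0],"xyz":[[0,0,0.06],[0,0,0],[0,0,0],[0,0,0],[0,0,0],[0,0,0],[0,0,0]],"twist":[[0,0,0],[0,0,0],[0,0,0],[0,0,0],[0,0,0],[0,0,0],[0,0,0]]}'
python3 -c "
from h import *
s=readout.read_state();print(s['qpos'].tolist())"
```

```text
clock: 7.12
eef_pos: [465.3, 54.6, -30.6]
tool_rot: [-3.141, -0.001, 2.527]
force: [-0.7, -0.1, 5.7]
width: 45.5
gripper_force: 62.0
[-0.31321645676480386, 0.7955171467881809, 0.20383777468474534, 2.167996196816641, -0.660591132156963, 0.23847114421151652, 1.4336893662191714]
```

Gripped (45.5 mm wide, 62 N). I'll lift and fit a small kinematic model from the readings.

```bash
python3 -m jog '{"claw":[0,0,0,0,0,0],"xyz":[[0,0,-0.2],[0,0,-0.5],[0,0,-0.5],[0,0,-0.5],[0,0,-0.4],[0,0,0]],"twist":[[0,0,0],[0,0,0],[0,0,0],[0,0,0],[0,0,0],[0,0,0]]}'
cat > fk.py <<'E'
import numpy as np,itertools
from scipy.spatial.transform import Rotation as Ro
from scipy.optimize import least_squares
def fk(q,p,sg):
    h,L1,e1,L2,e2,Lt,et,y0=p
    R=Ro.from_euler('z',sg[0]*q[0]);x=np.array([0,0,h])
    R=R*Ro.from_euler('y',q[1]);R=R*Ro.from_euler('z',sg[1]*q[2]);x=x+R.apply([e1,0,L1])
    R=R*Ro.from_euler('y',q[3]);x=x+R.apply([-e2,0,0])
    R=R*Ro.from_euler('z',sg[2]*q[4]);x=x+R.apply([0,0,L2])
    R=R*Ro.from_euler('y',q[5]);x=x+R.apply([et,0,0]);R=R*Ro.from_euler('z',sg[3]*q[6]+y0);x=x+R.apply([0,0,Lt])
    return x,R
E
cat > fit.py <<'E'
from fk import *
from cell import readout
s=readout.read_state()
S=[([-1.379,.628,.038,1.517,-.027,.996,-.02],[165.69,628.54,192.1],[-3.14159,0,2.9]),
([-0.2560781,0.3630765,0.1256214,2.0261365,-0.0617493,0.7540608,1.2097564],[459.2,45.93,192.46],[-3.14027,.00262,2.874168]),
([-0.308945585,0.52300856,0.164416,2.116173,-0.165749,0.521028,0.949019],[457.5,61.2,100.1],np.radians([-179.745,-.2957,145.609])),
([-0.24343113,0.69562684,0.0979616,2.1563257,-0.2147705,0.2986120,0.9941072],[465.448,54.7055,12.074],np.radians([-179.995,-.0063,144.8145])),
([-0.30479547,0.78058484,0.19007113,2.16653950,-0.58493771,0.24354422,1.35965318],[465.5,54.9,-24.4],[-3.141,-.001,2.528]),
([-0.31321646,0.79551715,0.20383777,2.16799620,-0.66059113,0.23847114,1.43368937],[465.3,54.6,-30.6],[-3.141,-.001,2.527]),
(s['qpos'],s['eef_pos'],s['tool_rot'])]
def res(p,sg):
    r=[]
    for q,x,a in S:
        X,R=fk(q,p,sg);r+=list(X-x)+list((R.inv()*Ro.from_euler('xyz',a)).as_rotvec()*300)
    return np.array(r)
out=[]
for sg in itertools.product([1,-1],repeat=4):
  for y0 in(0,1.57,3.14,-1.57):
    f=least_squares(res,[340,400,0,400,0,250,0,y0],args=(sg,),max_nfev=100);out.append((f.cost,sg,f.x))
out.sort(key=lambda t:t[0])
for o in out[:4]: print(round(o[0],1),o[1],np.round(o[2],2))
np.save('p.npy',np.r_[out[0][2],out[0][1]]);print(np.round(res(out[0][2],out[0][1]).reshape(-1,6),1))
E
python3 fit.py; python3 -c "
from h import *
s=readout.read_state();print(s['width'],s['qpos'].tolist())"
```

```text
clock: 7.88
eef_pos: [467.2, 55.0, 181.1]
tool_rot: [3.139, 0.002, 2.528]
force: [0.5, 1.0, -3.7]
width: 45.5
gripper_force: 62.8
1283.2 (-1, -1, -1, -1) [948.31 501.76 -13.82 367.82  10.88 977.4  -46.43   1.57]
1283.2 (-1, -1, -1, -1) [948.31 501.76 -13.82 367.82  10.88 977.4  -46.43   1.57]
1283.2 (-1, -1, -1, -1) [948.31 501.76 -13.82 367.82  10.88 977.4  -46.43   1.57]
1283.2 (-1, -1, -1, -1) [948.31 501.76 -13.82 367.82  10.88 977.4  -46.43   1.57]
[[-27.7   2.3   2.5   0.3  -0.1  -4. ]
 [  7.8  24.5  -7.7  -0.    0.    0.7]
 [ -0.7  19.5  -3.    0.   -0.    0.7]
 [  0.7  17.7   4.4   0.   -0.    0.7]
 [ -4.9  -0.1   6.5   0.1   0.1   0.7]
 [ -6.9  -3.4   6.8   0.   -0.    0.7]
 [  5.    6.2  -9.6   0.   -0.    0.7]]
45.52201360969208 [-0.6169319807160354, 0.45072941987442977, 0.6237025462565997, 2.029347933020761, -0.3756505417773309, 0.7701982402538184, 1.1897894264380677]
```

```bash
cat > fk.py <<'E'
import numpy as np
from scipy.spatial.transform import Rotation as Ro
from scipy.optimize import least_squares
def fk(q,p):
    h,L1,e1,L2,e2,Lt,et,y1,y2,y3=p
    r=lambda a,t:Ro.from_euler(a,t)
    R=r('z',-q[0]);x=np.array([0,0,h])
    R=R*r('y',q[1]);x=x+R.apply([0,y1,0]);R=R*r('z',-q[2]);x=x+R.apply([e1,0,L1])
    R=R*r('y',q[3]);x=x+R.apply([-e2,y2,0])
    R=R*r('z',-q[4]);x=x+R.apply([0,0,L2])
    R=R*r('y',q[5]);x=x+R.apply([et,y3,0]);R=R*r('z',-q[6]+np.pi/2);x=x+R.apply([0,0,Lt])
    return x,R
E
sed -i 's/^def res(p,sg)/def res(p)/; s/fk(q,p,sg)/fk(q,p)/; /^out=\[\]/,$d' fit.py
cat >> fit.py <<'E'
p0=np.array([365,395,0,385,0,280,0,0,0,0.]);w=np.array([60,40,30,40,30,60,80,60,60,60])
f=least_squares(lambda p:np.r_[res(p),(p-p0)/w],p0)
print(round(f.cost,2),np.round(f.x,1));print(np.round(res(f.x).reshape(-1,6),1));np.save('p.npy',f.x)
E
python3 fit.py
```

```text
20.86 [ 3.000e+02  5.580e+02  1.500e+00  3.813e+02 -0.000e+00  3.520e+02
  4.000e-01 -1.170e+01 -1.620e+01 -2.000e-01]
[[-0.4 -0.1  0.   0.3 -0.1 -4.7]
 [-0.  -0.   0.  -0.   0.  -0. ]
 [ 0.3 -0.   0.   0.  -0.  -0. ]
 [-0.1 -0.1 -0.   0.  -0.  -0. ]
 [-0.  -0.  -0.   0.1  0.1  0. ]
 [-0.   0.  -0.1  0.  -0.   0. ]
 [ 0.  -0.2  0.1  0.  -0.  -0. ]]
```

```bash
cat > ik.py <<'E'
from fk import *
from cell import readout
p=np.load('p.npy')
lo=np.array([-3.06,-.37,-1.25,.18,-1.1,.23,-2.94])+.02;hi=np.array([3.06,2.12,1.32,2.47,4.24,1.98,2.94])-.02
def ik(x,R,q0,reg=.02):
    def r(q):
        X,Q=fk(q,p);return np.r_[(X-x)/10,(Q.inv()*R).as_rotvec()*20,reg*(q-q0)]
    f=least_squares(r,np.clip(q0,lo,hi),bounds=(lo,hi));X,Q=fk(f.x,p)
    return f.x,np.linalg.norm(X-x),np.degrees((Q.inv()*R).magnitude())
def hor(phi,sx=1):
    z=np.array([np.cos(phi),np.sin(phi),0]);X=np.array([0,0,sx]);return Ro.from_matrix(np.c_[X,np.cross(z,X),z])
E
python3 - <<'E'
from ik import *
np.set_printoptions(precision=2,suppress=True)
q0=readout.read_state()['qpos'];rng=np.random.default_rng(0)
for d in range(-180,180,30):
    R=hor(np.radians(d));z=R.as_matrix()[:,2]
    x=np.array([497,-343,165])+z*25
    best=min((ik(x,R,qs) for qs in [q0,q0+[1,0,0,0,0,0,0],q0+[1,0,0,0,1.8,0,0],q0+[1,.5,0,0,3,0,0]]+list(rng.uniform(lo,hi,(4,7)))),key=lambda t:t[1]+t[2]*5+.3*np.linalg.norm(t[0]-q0))
    print(d,best[0],round(best[1],1),round(best[2],1))
E
```

```text
-180 [-0.07  1.58  1.22  0.99 -0.04  1.96  2.76] 26.2 14.5
-150 [-0.08  1.41  0.69  1.09  0.45  1.84  2.46] 0.0 0.0
-120 [-0.35  1.34  0.74  1.59  0.68  1.25  2.28] 0.0 0.0
-90 [-0.55  1.37  0.84  2.06  1.28  0.74  1.65] 0.0 0.0
-60 [-0.22  1.3   0.44  2.45  2.16  1.49  0.87] 0.0 0.0
-30 [-0.11  1.98  1.06  2.45  2.33  1.96 -0.08] 25.4 9.0
0 [0.86 1.19 0.24 2.34 4.18 1.96 1.76] 0.0 0.0
30 [ 1.64  1.31 -0.84  1.88 -1.08  0.85  1.19] 0.0 0.0
60 [ 1.07  1.21 -0.06  1.42 -1.08  1.78  1.09] 0.0 0.0
90 [ 1.19  1.49 -0.9   0.91 -0.32  1.96  0.5 ] 0.0 0.0
120 [ 1.18  1.46 -1.07  0.98 -0.05  1.96  0.48] 38.5 21.2
150 [ 0.31  1.17  0.42  1.06 -0.05  1.96  1.91] 60.9 32.8
```

Run:
```python
from ik import *
np.set_printoptions(precision=2,suppress=True)
s=readout.read_state();q0=s['qpos'];lo[:]+=.08;hi[:]-=.08
for d in(-140,-125,-110,-95):
    R=hor(np.radians(d));z=R.as_matrix()[:,2];x=np.array([497,-343,230])+z*25
    q,a,b=ik(x,R,q0,.05);print(d,q,a.round(2),b.round(2))
    if d==-125: qf=q
N=15;P=[fk(q0+(qf-q0)*t,p) for t in np.linspace(0,1,N+1)]
for a,b in zip(P[:-1],P[1:]):
    print((a[1].inv().apply(b[0]-a[0])/100).round(3).tolist(),((a[1].inv()*b[1]).as_rotvec()/np.pi).round(4).tolist(),np.degrees((a[1].inv()*b[1]).magnitude()).round(1),b[0].round(),b[1].as_matrix()[:,0])
```

```text
-140 [-0.19  1.29  0.73  1.29  0.56  1.66  2.48] 0.0 0.0
-125 [-0.32  1.25  0.76  1.54  0.67  1.37  2.38] 0.0 0.0
-110 [-0.44  1.23  0.81  1.78  0.84  1.08  2.21] 0.0 0.0
-95 [-0.55  1.24  0.88  2.02  1.16  0.81  1.9 ] 0.0 0.0
[-0.154, -0.237, 0.119] [0.0295, 0.0041, -0.0347] 8.2 [466.  27. 169.] [-0.87  0.48  0.02]
[-0.13, -0.259, 0.119] [0.0297, 0.0073, -0.0341] 8.2 [465.  -3. 159.] [-0.92  0.39  0.05]
[-0.104, -0.276, 0.12] [0.0295, 0.0105, -0.0336] 8.3 [462. -34. 152.] [-0.95  0.3   0.11]
[-0.076, -0.288, 0.12] [0.0289, 0.0137, -0.0331] 8.3 [460. -66. 147.] [-0.96  0.21  0.18]
[-0.047, -0.295, 0.121] [0.0279, 0.0168, -0.0327] 8.3 [457. -98. 145.] [-0.96  0.14  0.26]
[-0.019, -0.297, 0.121] [0.0266, 0.0197, -0.0324] 8.3 [ 455. -130.  145.] [-0.93  0.07  0.36]
[0.007, -0.295, 0.121] [0.025, 0.0225, -0.0322] 8.4 [ 453. -161.  148.] [-0.89  0.01  0.46]
[0.032, -0.288, 0.12] [0.0231, 0.025, -0.032] 8.4 [ 451. -192.  153.] [-0.83 -0.03  0.56]
[0.053, -0.279, 0.118] [0.021, 0.0272, -0.0318] 8.4 [ 451. -222.  160.] [-0.75 -0.06  0.66]
[0.071, -0.267, 0.115] [0.0188, 0.0292, -0.0317] 8.5 [ 452. -251.  170.] [-0.65 -0.08  0.76]
[0.086, -0.254, 0.111] [0.0164, 0.0308, -0.0316] 8.5 [ 455. -278.  180.] [-0.54 -0.08  0.84]
[0.098, -0.239, 0.104] [0.014, 0.0322, -0.0315] 8.5 [ 459. -302.  192.] [-0.42 -0.07  0.91]
[0.106, -0.225, 0.096] [0.0115, 0.0333, -0.0315] 8.5 [ 465. -325.  205.] [-0.28 -0.06  0.96]
[0.111, -0.211, 0.086] [0.009, 0.0342, -0.0314] 8.5 [ 473. -346.  218.] [-0.14 -0.03  0.99]
[0.114, -0.198, 0.073] [0.0066, 0.0348, -0.0312] 8.5 [ 483. -363.  230.] [-0.  0.  1.]
```

```bash
python3 -m jog '{"claw":[0,0,0,0,0,0,0,0,0],"xyz":[[0,0,-0.6],[-0.154,-0.237,0.119],[-0.13,-0.259,0.119],[-0.104,-0.276,0.12],[-0.076,-0.288,0.12],[-0.047,-0.295,0.121],[-0.019,-0.297,0.121],[0.007,-0.295,0.121],[0.032,-0.288,0.12]],"twist":[[0,0,0],[0.0295,0.004,-0.0347],[0.0297,0.0073,-0.034],[0.0295,0.0105,-0.0336],[0.029,0.0137,-0.033],[0.028,0.017,-0.0327],[0.0266,0.02,-0.0324],[0.025,0.0225,-0.032],[0.023,0.025,-0.032]]}'
python3 -m jog '{"claw":[0,0,0,0,0,0,0,0,0],"xyz":[[0.053,-0.279,0.118],[0.071,-0.267,0.115],[0.086,-0.254,0.111],[0.098,-0.239,0.104],[0.106,-0.225,0.096],[0.111,-0.211,0.086],[0.114,-0.198,0.073],[0,0,0],[0,0,0]],"twist":[[0.021,0.027,-0.032],[0.019,0.029,-0.0317],[0.0164,0.031,-0.0316],[0.014,0.032,-0.0315],[0.0115,0.0333,-0.0315],[0.009,0.034,-0.0314],[0.0066,0.035,-0.031],[0,0,0],[0,0,0]]}'
python3 -c "
from ik import *
s=readout.read_state();print(s['qpos'].round(2),fk(s['qpos'],p)[0],Ro.from_euler('xyz',s['tool_rot']).as_matrix().round(3))
from h import *
d=get('top');b=get('scene')
A=cv2.resize(d['color'][190:320,360:520],(480,390),interpolation=3)
B=cv2.resize(b['color'][70:210,110:240],(320,345),interpolation=3)
B=cv2.copyMakeBorder(B,0,45,0,0,0)
cv2.imwrite('pics/pot.png',(np.hstack([A,B]).astype(float)*1.4).clip(0,255).astype(np.uint8)[:,:,::-1])
"
```

```text
clock: 9.0
eef_pos: [448.5, -192.6, 209.1]
tool_rot: [-2.566, -0.61, -3.102]
force: [-0.2, 0.8, -2.5]
width: 45.1
gripper_force: 63.7
clock: 10.12
eef_pos: [480.2, -363.1, 286.6]
tool_rot: [1.104, -1.566, -0.146]
force: [0.5, -0.1, -2.3]
width: 45.3
gripper_force: 63.8
[-0.29  1.17  0.61  1.49  0.75  1.52  2.34] [ 500.55357221 -333.34589349  249.61786758] [[ 0.005 -0.818 -0.575]
 [-0.001  0.575 -0.818]
 [ 1.     0.004  0.002]]
```

View pics/pot.png

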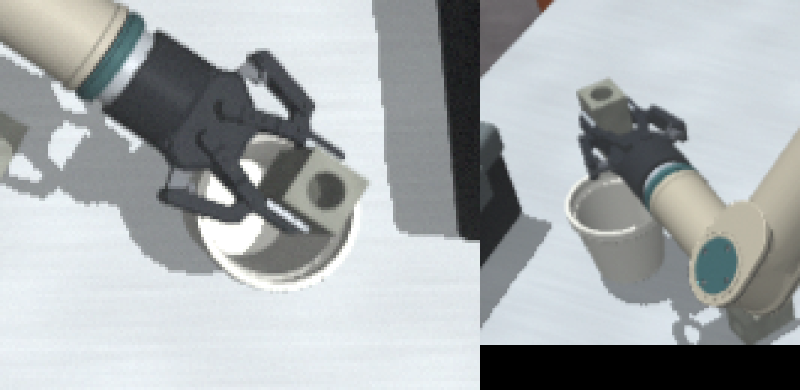

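The hole shows facing up in the top view (crop (325,188), which is px (468,253)), and the foot is upright above the pot. Next I'll measure the foot and rim centres from both cameras.

```bash
cat > m.py <<'E'
from h import *
np.set_printoptions(precision=1,suppress=True)
def tri(obs):
    A=np.zeros((3,3));b=np.zeros(3)
    for d,u,v in obs:
        c,r=ray(d,u,v);r/=np.linalg.norm(r);M=np.eye(3)-np.outer(r,r);A+=M;b+=M@c
    x=np.linalg.solve(A,b);return x,[proj(d,x)-[u,v] for d,u,v in obs]
t=get('top');s=get('scene')
def hole(d,u,v,w=5):  # darkest blob centroid in a window
    u,v=int(u),int(v);g=d['color'].astype(float).sum(2);k=g[v-w:v+w+1,u-w:u+w+1]
    m=k<(k.min()+np.percentile(k,80))/2
    yy,xx=np.nonzero(m);return u-w+xx.mean(),v-w+yy.mean(),m.sum()
E
python3 - <<'E'
from m import *
a=hole(t,468,253,7);b=hole(s,159.6,107.8,4);print('hole',a,b,tri([(t,*a[:2]),(s,*b[:2])]))
# rim: fit projected circle model to bright/edge pixels in initial pictures
from scipy.optimize import minimize
for n,d,b in(('top1',t,[420,230,58,57]),('scene1',s,[142,138,43,45])):
    im=cv2.imread(f'pics/{n}.png');g=cv2.GaussianBlur(cv2.cvtColor(im,6),(0,0),1).astype(float)
    E=np.hypot(cv2.Sobel(g,6,1,0),cv2.Sobel(g,6,0,1))
    th=np.linspace(0,2*np.pi,90,endpoint=False)
    def cost(x):
        P=np.array([proj(d,[x[0]+70*np.cos(k),x[1]+70*np.sin(k),120]) for k in th],np.float32)
        return -cv2.remap(E.astype(np.float32),P[:,0].reshape(1,-1),P[:,1].reshape(1,-1),1).mean()
    best=min((cost((X,Y)),X,Y) for X in range(470,535,4) for Y in range(-370,-315,4))
    f=minimize(cost,best[1:],method='Nelder-Mead');print(n,f.x,f.fun,best)
E
```

```text
hole (np.float64(468.54237288135596), np.float64(252.9406779661017), np.int64(118)) (np.float64(158.8421052631579), np.float64(107.6842105263158), np.int64(38)) (array([ 509.2, -320.5,  316.2]), [array([ 0.1, -0.1]), array([0.1, 0. ])])
top1 [ 502.2 -344.5] -94.31065368652344 (np.float32(-92.77951), 502, -346)
scene1 [ 501.4 -340.9] -92.16881561279297 (np.float32(-91.57193), 502, -342)
```

```bash
python3 -m jog '{"claw":[0,0,0,0,0,0],"xyz":[[0,-0.035,0.11],[0,-0.035,0.11],[-0.3,0,0],[-0.3,0,0],[0,0,0],[0,0,0]],"twist":[[0,0,0],[0,0,0],[0,0,0],[0,0,0],[0,0,0],[0,0,0]]}'
python3 - <<'E'
from m import *
st=readout.read_state();print(st['qpos'].round(2))
e=np.array([501.8,-343,258.])
a0,b0=proj(t,e),proj(s,e);print(a0,b0)
a=hole(t,*a0,7);b=hole(s,*b0,4);print('hole',a,b,tri([(t,*a[:2]),(s,*b[:2])]))
A=cv2.resize(t['color'][int(a0[1])-25:int(a0[1])+25,int(a0[0])-25:int(a0[0])+25],(400,400),interpolation=3)
B=cv2.resize(s['color'][int(b0[1])-25:int(b0[1])+25,int(b0[0])-25:int(b0[0])+25],(400,400),interpolation=3)
print((a0.astype(int)-25),(b0.astype(int)-25))
cv2.imwrite('pics/low.png',(np.hstack([A,B])*1.3).clip(0,255).astype(np.uint8)[:,:,::-1])
E
```

```text
clock: 11.08
eef_pos: [473.4, -386.3, 230.1]
tool_rot: [0.318, -1.565, 0.641]
force: [0.4, 0.4, -2.1]
width: 45.6
gripper_force: 63.8
[-0.2  1.3  0.6  1.5  0.7  1.5  2.3]
[469.5 256.2] [157.5 119.7]
hole (np.float64(469.811320754717), np.float64(256.20754716981133), np.int64(106)) (np.float64(157.0857142857143), np.float64(119.62857142857143), np.int64(35)) (array([ 502. , -344. ,  258.1]), [array([ 0.1, -0.1]), array([0.1, 0. ])])
[444 231] [132  94]
```

View pics/low.png

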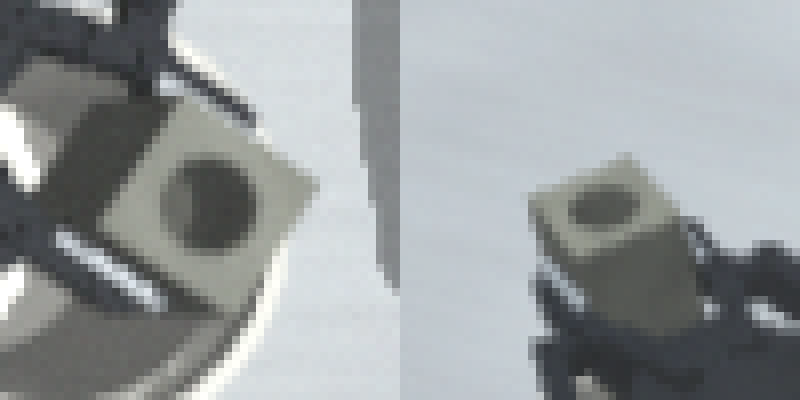

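Hole centre at left-crop (208,208), which is px (470,257): the foot is centred over the rim to about 1 mm and upright, hole up, with its underside about 58 mm above the rim. I'll lower it 39 mm.

```bash
python3 -m jog '{"claw":[0,0,0,0,0,0,0],"xyz":[[-0.2,0,0],[-0.19,0,0],[0,0,0],[0,0,0],[0,0,0],[0,0,0],[0,0,0]],"twist":[[0,0,0],[0,0,0],[0,0,0],[0,0,0],[0,0,0],[0,0,0],[0,0,0]]}'
python3 - <<'E'
from m import *
e=np.array([501.8,-343,219.])
a0,b0=proj(t,e),proj(s,e)
a=hole(t,*a0,7);b=hole(s,*b0,4);print('hole',tri([(t,*a[:2]),(s,*b[:2])]))
st=readout.read_state();print(np.abs(st['qd']).max(),Ro if 0 else st['tool_rot'],optics.boxes_of('top','white_pot')[:1],optics.boxes_of('scene','white_pot')[:1])
A=cv2.resize(t['color'][200:300,400:520],(420,350),interpolation=3)
B=cv2.resize(s['color'][90:200,110:229],(379,350),interpolation=3)
cv2.imwrite('pics/fin.png',(np.hstack([A,B])*1.3).clip(0,255).astype(np.uint8)[:,:,::-1])
E
```

```text
clock: 12.05
eef_pos: [473.4, -385.6, 189.7]
tool_rot: [0.624, -1.566, 0.335]
force: [0.3, -0.9, -2.3]
width: 45.3
gripper_force: 63.8
hole (array([ 502. , -343. ,  218.8]), [array([ 0.3, -0.1]), array([0.2, 0. ])])
0.0024135209390218054 [ 0.7 -1.6  0.3] [{'rect': [422.8, 233.9, 56.2, 53.7], 'score': 0.84}] [{'rect': [142.7, 144.9, 37.2, 39.9], 'score': 0.63}]
```

View pics/fin.png

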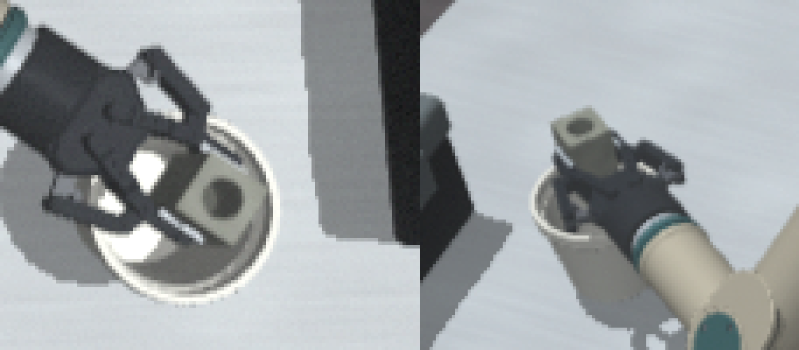

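The foot is held upright with the hole up (left crop (222,197)), centred at (502,−343) with its underside about 19 mm above the rim. The arm is still, and the force is only the foot's weight. Handing in.

```bash
python3 -c "
from cell import order
print(order.finish_job())"
```

```text
the job is handed in; nothing more can be done
None
```

I handed the job in at about 12 s on the robot's clock, with the foot gripped upright, hole up, centred over the white pot about 19 mm above its rim and touching only the gripper.

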